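# Rack two glaze tiles and close the stop on them

## Task

Put the two loose white tiles away in the walnut rack: draw the sliding stop well back from the steel end wall, stand the tall thin tile upright on the tray next to the wall, then the short thick tile beside it, both flat-face to the wall and not hanging over the tray's sides. Then push the stop up until wall, tall tile, short tile and stop all sit snug together without gaps, and let go. The tiles are brittle, so set them down instead of dropping them and do not let them topple; leave the blue tile in its clamp and everything else where it is.

Things in the scene. Friction and masses are not known exactly. Their poses are not given: they have to be found in the camera images.
- rack_wall (a point): fixed walnut rack: tray 110 mm wide (x), 262 mm long (y), its top 12 mm above the table, no side walls. This point is at tray-top level at the foot of the inner face of the steel end wall, midway across. The rack's y is the slide direction: wall at y 0 to +16 mm (100 mm wide, 45 mm above the tray top), tray and stop lie towards -y; x runs across, z up
- stop (a joint): aluminium sliding stop on the tray: value = gap in m between the wall's inner face and the stop's face (0 to 0.130), growing as the stop is drawn to the rack's -y. Stop face plate 90 mm wide, 12 mm thick, top 46 mm above the tray. Sliding friction about 2.5 N; it stays where it is left
- stop_knob (a point): grip point on the stop's upright round steel post, 24 mm across, which moves with the stop: 67 mm behind (rack -y of) the stop's face, midway across, 80 mm above the tray top; the post's top is 20 mm above this point and its foot 70 mm below
- tall_mid (a point): centre of the loose tall thin white ceramic tile, standing upright: 80 mm wide (its x), 20 mm thick (its y), 120 mm high (z); about 0.3 to 0.55 kg. Both its faces are alike
- short_mid (a point): centre of the loose short thick white ceramic tile, standing upright: 80 mm wide (its x), 28 mm thick (its y), 95 mm high (z); about 0.35 to 0.6 kg. Both its faces are alike
- clamp: aluminium-clamp stand with a blue tile gripped in it: base 90 x 80 mm, 90 mm high, not part of the job; origin under its base centre
- spoonrest: white ceramic spoon rest, a dish 96 mm across and 18 mm high with a flat handle to its +x; origin under the dish
- jar: closed glass jar, 68 mm across, 95 mm high; origin under its centre
- caliper: grey plastic caliper, 200 mm long along its y, lying flat, 9 mm high; origin under its middle
- mug: terracotta mug, 80 mm across, 85 mm high; origin under its centre
- brush: hand brush about 200 mm long, lying along its x; origin under its middle
Mind the look-alikes: they are no part of the job. Leave any orange look-alike of the part that bears tall_mid alone.

How it is judged:
By the outcome, as a careful person would: the job done as asked, in the order asked, and still so for the second after the job is handed in, with the robot touching nothing.
It also fails if it takes over 72 s, if anything falls off the work surface, if the arm or the gripper's body presses on something with over 40 N, if the wrist force passes 120 N, or if a joint passes its speed limit or range.

## Robot

A 6-joint arm with a two-finger parallel gripper is mounted at the origin on the work surface. World frame = base frame: x ahead of the robot, y to its left, z up, the work surface at z = 0. Lengths are in m, angles in rad, forces in N, time in s.
With the tool pointing down it reaches from about 0.3 to 0.875 m from the base axis. Payload 6.4 kg.
Tool frame: the origin (TCP) lies on the mounting face of the last link; the fingertips stand 173 mm ahead of it and the grasp point (between the pads) lies 155 mm ahead of it (ctrl.grip_point_offset is the distance from the TCP to the grasp point, in m); z points along the fingers, y is the line along which they close (so a half turn about z gives the same grasp; the last joint's range is limited). The gripper opens to 85 mm and grips with 20 to 120 N. Pads are 22 mm wide; open, the fingers measure 114 mm over their backs; the gripper's body (76 mm by 85 mm) begins 54 mm behind the grasp point. The pads swing forward as they close: fully open they stand 13 mm farther back than shut.
Start: joints at [-1.437, 0.181, 1.607, -0, 1.354, -0.206], TCP at [0.192, -0.542, 0.405] pointing down, gripper open.
Joint ranges: [-2.99, 2.99], [-0.89, 2.07], [0.3, 2.58], [-1.14, 4.28], [0, 2.63], [-3.12, 3.12]. Speed limits (rad/s): [2.57, 2.57, 3.01, 3.14, 3.14, 3.14].

## Interface

Orientations are given as a unit quaternion [w, x, y, z].
In Python, from bench import status, imaging, ctrl, models gives the robot as it stands.
- The arm moves only by the tool send_rows, never from a script. Its argument "commands" is a list that holds one entry, the list of rows, each a list of 6 numbers: the shift along the tool's x, y, z normalised to -1 to 1, where 1 is 3 cm, then the turn, a rotation vector about the tool's x, y, z normalised to -1 to 1, where 1 is 0.1 rad. A call has 1 to 8 rows; each row shifts and turns the commanded pose from where the row before left it, along the tool's axes as they then stand; what a row does not reach is not made up. A row lasts 1/12 s, in which the tool goes at most 41.7 mm and 7.16 degrees, less where a joint would pass 70% of its speed; a pose out of reach is approached as far as the arm can. A call with a number of a shift or a turn outside -1 to 1 is refused whole. A call with a gripper value outside its range is refused whole. "jaw" is the opening, from 0 (shut) to 1 (fully open), set as the call begins (left out, the last holds). The fingers move at their own pace and stop on an object; the grip force is fixed at half the most. Time passes only in rows, so rows that do not move let the fingers close. It gives the time, the measured TCP pose, the force, the opening and the grip force at its end, in the units of the state.
- status.get_obs(): the state, without advancing time (a new reading comes with each control period).
- imaging.camera(name): name is "side" or "top"; returns a dict with "image" (420x560x3 uint8, blue, green, red), "depth" (420x560 float32, m along the optical axis (not along the pixel's ray), 0 where there is no reading), "mtx" (3x3 intrinsics, pixels), "pose" (4x4, takes a point from camera to world coordinates). Camera axes: x right, y down, z forward; pixel columns grow to the right and rows downward; lengths in m; the calibration is good to about 2 mm. A picture is of the moment at which its call begins.
- ctrl.hand_in(): hands the job in; it is judged then, once.
Trained networks look in a picture, given as the dict that the camera call returned (one of the last four; its "shot" number tells which), for a name from the list of things; names that differ only in an ending like _2 or _b are one class to them, and where a whole thing is asked for, a point or a joint stands for the part that bears it (a point fixed in the world has none). Each returns a list of dicts, best first, with "confidence" (0 to 1); they miss things now and then, are a little off and sometimes report something else, mostly with a low value. They report only what shows in the picture. A call takes as long as a camera call. They do not tell look-alikes from the thing itself.
- models.recognise(picture, name): "centre" ([column, row] in pixels, amid what is visible of it).
- models.regions_of(picture, name): "region" (420x560 bool, what is visible of it) and "centre" ([column, row] in pixels, amid what is visible of it).
The state is a dict: "time_s": time; "q": joint angles; "dq": joint speeds; "joint_efforts": joint torques, N m; "eef_pos": TCP position; "eef_rot": TCP orientation; "wrist_force": force on the tool from outside, world axes, zero at the start; "torque": the same for the moment, N m; "opening": opening from 0.0 (shut) to 1.0 (fully open); "grasp_force": force on a finger pad.
Only numpy, scipy, OpenCV 4.12 (cv2) and the standard library are available. Lean on these libraries where they do the work, as an engineer would, in place of code of your own. Each camera call takes 0.05 s, during which the arm holds its last target. There are 200 camera calls.

## Working session

There is one attempt and no reset: what is moved stays moved. The work goes in short steps, Python scripts to look and compute and a tool call to move; the robot and the scene stay as the last step left them, time stands still between calls to the robot, and variables do not carry over. Pictures are saved under pics/ and viewed, at most 10 in all, crops included, and the job is handed in when it is done.

Besides the shell and the picture viewer there is one more tool, called by a JSON object that holds its "op" and its "data", one argument or row to a line. send_rows: Moves the arm, as the interface text tells. Its arguments: {"type":"object","properties":{"commands":{"type":"array"},"jaw":{"type":"number"}},"required":["commands"]}

```bash
mkdir -p pics; ls; python3 - <<'E'
from bench import status, imaging, ctrl, models
import cv2,numpy as np,pickle
o=status.get_obs();print(o['eef_pos'],o['eef_rot'],o['time_s'],ctrl.grip_point_offset)
ims=[]
for n in ['top','side']:
    p=imaging.camera(n); cv2.imwrite(f'pics/{n}0.png',p['image'])
    print(n,p['pose'].round(3).tolist(),p['mtx'].round(1).tolist())
    sv={'p':p}
    for nm in ['stop','stop_knob','tall_mid','short_mid','clamp','rack_wall']:
        try:
            r=models.regions_of(p,nm)
        except Exception as e: print(nm,e);continue
        sv[nm]=r
        for d in r:
            m=d['region']&(p['depth']>0)
            v,u=np.nonzero(m);z=p['depth'][m]
            P=np.linalg.inv(p['mtx'])@np.stack([u*z,v*z,z]);P=(p['pose'][:3,:3]@P).T+p['pose'][:3,3]
            print(nm,round(d['confidence'],2),np.round(d['centre']),m.sum(),P.mean(0).round(3) if len(P) else '',np.percentile(P,[2,98],axis=0).round(3).tolist() if len(P) else '')
    pickle.dump(sv,open(n+'.pkl','wb'))
E
```

```text
pics
[ 0.19161702 -0.54185588  0.40377848] [-8.77407348e-04  9.85604429e-01  1.69065487e-01  3.24528432e-05] 0.0 0.1547
top [[-0.017, -0.995, 0.101, 0.421], [-1.0, 0.017, -0.003, -0.026], [0.001, -0.101, -0.995, 1.116], [0.0, 0.0, 0.0, 1.0]] [[386.1, 0.0, 274.8], [0.0, 386.1, 214.3], [0.0, 0.0, 1.0]]
stop 0.86 [220. 197.] 753 [0.588 0.119 0.039] [[0.555, 0.073, 0.019], [0.627, 0.159, 0.113]]
stop_knob 0.75 [223. 194.] 870 [0.588 0.121 0.037] [[0.549, 0.07, 0.01], [0.632, 0.164, 0.113]]
tall_mid 0.97 [345. 247.] 455 [ 0.43  -0.211  0.091] [[0.393, -0.23, 0.002], [0.468, -0.197, 0.123]]
tall_mid 0.94 [349. 301.] 494 [ 0.293 -0.22   0.092] [[0.273, -0.258, 0.007], [0.31, -0.184, 0.123]]
tall_mid 0.81 [375. 221.] 344 [ 0.505 -0.293  0.097] [[0.49, -0.341, -0.001], [0.525, -0.26, 0.123]]
tall_mid 0.72 [385. 263.] 588 [ 0.393 -0.316  0.087] [[0.356, -0.333, 0.006], [0.431, -0.305, 0.123]]
tall_mid 0.63 [307. 238.] 312 [ 0.454 -0.112  0.104] [[0.418, -0.133, 0.004], [0.49, -0.094, 0.123]]
tall_mid 0.62 [414. 206.] 962 [ 0.539 -0.414  0.036] [[0.498, -0.465, 0.006], [0.585, -0.379, 0.092]]
s
[... 984 characters left out ...]
l_mid 0.83 [360. 197.] 1078 [ 0.426 -0.204  0.068] [[0.392, -0.221, 0.002], [0.468, -0.192, 0.119]]
tall_mid 0.7 [341. 169.] 394 [ 0.504 -0.276  0.083] [[0.492, -0.336, 0.01], [0.525, -0.252, 0.119]]
tall_mid 0.68 [375. 176.] 331 [ 0.418 -0.312  0.073] [[0.402, -0.324, 0.006], [0.434, -0.307, 0.118]]
tall_mid 0.45 [406. 235.] 145 [ 0.283 -0.184  0.023] [[0.272, -0.212, 0.0], [0.301, -0.177, 0.049]]
short_mid 0.98 [299. 181.] 916 [ 0.598 -0.2    0.053] [[0.562, -0.222, -0.0], [0.639, -0.191, 0.094]]
clamp 0.93 [353. 162.] 447 [ 0.533 -0.406  0.043] [[0.498, -0.455, 0.002], [0.587, -0.382, 0.089]]
rack_wall 0.71 [237. 258.] 3904 [0.58  0.103 0.023] [[0.532, -0.044, 0.003], [0.639, 0.211, 0.1]]
```

View pics/top0.png

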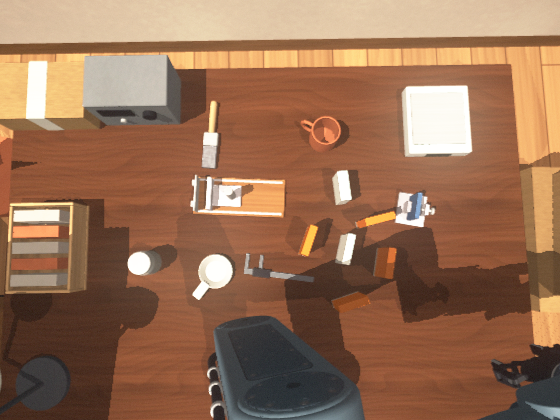

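View pics/side0.png

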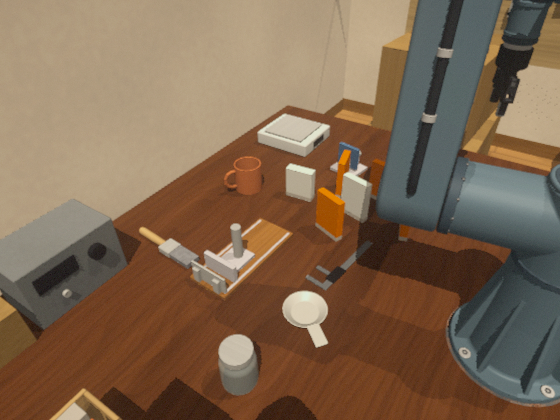

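The top view shows the white tall tile at (345,247) and the short one at (342,186). Orange look-alikes stand around them. The rack is at (240,197), with the wall on the left (+y) and the stop plate near it at col 208. Next I'll measure yaw and edges.

```bash
cat > h.py <<'E'
import numpy as np,cv2
def cloud(p):
    d=p['depth'];v,u=np.nonzero(d>0);z=d[v,u]
    P=np.linalg.inv(p['mtx'])@np.stack([u*z,v*z,z]);P=(p['pose'][:3,:3]@P).T+p['pose'][:3,3]
    return P,p['image'][v,u].astype(int)
def box(P,lo,hi): return P[np.all((P>lo)&(P<hi),axis=1)]
def rect(Q):
    (c,s,a)=cv2.minAreaRect((Q[:,:2]*1000).astype(np.float32)); 
    if s[0]<s[1]: s=(s[1],s[0]);a-=90
    a=(a+90)%180-90
    return f"n={len(Q)} c={np.round(c,1)} long,short={np.round(s,1)} long-axis deg={a:.1f} med={np.round(np.median(Q,axis=0)*1000,1)}"
E
python3 - <<'E'
import pickle
from h import *
for n in ['top','side']:
    p=pickle.load(open(n+'.pkl','rb'))['p'];P,C=cloud(p)
    print(n)
    print('tall top',rect(box(P,[.38,-.25,.114],[.48,-.17,.128])))
    print('short top',rect(box(P,[.54,-.25,.089],[.66,-.17,.103])))
    print('post top',rect(box(P,[.55,.05,.105],[.63,.15,.12])))
    print('plate/wall tops',rect(box(P,[.5,.12,.053],[.66,.175,.064])))
    print('wall top',rect(box(P,[.5,.178,.05],[.66,.25,.064])))
    print('tray',rect(box(P,[.5,-.08,.008],[.66,.25,.017])))
    Q=box(P,[.5,.1,.045],[.66,.25,.066])
    print('y hist',np.histogram(Q[:,1],bins=np.arange(.13,.23,.005)))
E
```

```text
top
tall top n=248 c=[ 429.8 -215.5] long,short=[79.6 20.1] long-axis deg=-13.5 med=[ 429.3 -215.2  119.8]
short top n=315 c=[ 600.  -213.9] long,short=[80.  28.5] long-axis deg=5.5 med=[ 598.3 -213.5   94.9]
post top n=61 c=[587.2  93.8] long,short=[21.7 20.9] long-axis deg=-0.7 med=[586.8  93.9 111.1]
plate/wall tops n=144 c=[591.3 155.4] long,short=[90.  13.2] long-axis deg=-3.5 med=[590.6 155.5  57. ]
wall top n=82 c=[593.9 196.8] long,short=[98.8 11.3] long-axis deg=-3.8 med=[593.1 194.3  55.9]
tray n=2353 c=[594.7  73.6] long,short=[259.6 126.4] long-axis deg=86.7 med=[581.3  38.9  11.8]
y hist (array([ 0,  0,  0, 24, 55, 62, 22,  0,  0,  0,  0,  9, 60, 26, 13,  3,  0,
        0,  0]), array([0.13 , 0.135, 0.14 , 0.145, 0.15 , 0.155, 0.16 , 0.165, 0.17 ,
       0.175, 0.18 , 0.185, 0.19 , 0.195, 0.2  , 0.205, 0.21 , 0.215,
       0.22 , 0.225]))
side
tall top n=161 c=[ 433.4 -210.3] long,short=[83.8 22.4] long-axis deg=-15.7 med=[ 429.9 -208.7  117.2]
short top n=179 c=[ 602.6 -208.2] long,short=[80.5 31.2] long-axis deg=7.0 med=[ 601.7 -207.7   92.5]
post top n=69 c=[589.9 100.2] long,short=[22.5 20.6] long-axis deg=-53.4 med=[589.3 101.9 109.8]
plate/wall tops n=174 c=[593.1 160.4] long,short=[91.7 13.2] long-axis deg=-3.2 med=[591.5 160.9  55.7]
wall top n=117 c=[594.6 198.6] long,short=[97.  7.] long-axis deg=-3.2 med=[593.9 199.8  54.3]
tray n=1952 c=[588.6  79.9] long,short=[263.1 112. ] long-axis deg=86.7 med=[568.9  48.   10.2]
y hist (array([ 0,  0,  0,  0, 16, 53, 95, 87,  0,  0,  0,  0,  3, 73, 93, 15,  1,
        0,  0]), array([0.13 , 0.135, 0.14 , 0.145, 0.15 , 0.155, 0.16 , 0.165, 0.17 ,
       0.175, 0.18 , 0.185, 0.19 , 0.195, 0.2  , 0.205, 0.21 , 0.215,
       0.22 , 0.225]))
```

{"op": "send_rows", "data": {
  "commands": [
    [[0,0,0,0,0,0.995],[0,0,0,0,0,0.995],[0,0,0,0,0,0.995],[0,0,0,0,0,0.995],[0.52,-0.96,0,0,0,0],[0.52,-0.96,0,0,0,0],[0.52,-0.96,0,0,0,0],[0.52,-0.96,0,0,0,0]]
  ]
}}

```text
time_s: 1.37
eef_pos: [0.261, -0.4296, 0.4046]
eef_rot: [-0.0, 1.0, -0.03, 0.0]
wrist_force: [0.4, -0.3, -0.0]
opening: 0.997
grasp_force: 0.0
```

{"op": "send_rows", "data": {
  "commands": [
    [[0.52,-0.96,0,0,0,0],[0.52,-0.96,0,0,0,0],[0.52,-0.96,0,0,0,0],[0.52,-0.96,0,0,0,0],[0.52,-0.96,0,0,0,0],[0.52,-0.96,0,0,0,0],[0.52,-0.96,0,0,0,0],[0.52,-0.96,0,0,0,0]]
  ]
}}

```text
time_s: 2.03
eef_pos: [0.3992, -0.2065, 0.405]
eef_rot: [0.0, 1.0, -0.029, 0.0]
wrist_force: [1.4, -1.1, -0.7]
opening: 1.001
grasp_force: 0.0
```

```bash
cat > plan.py <<'E'
import sys,numpy as np
from bench import status
from scipy.spatial.transform import Rotation as R
def plan(x,y,zg,deg):
    """grasp point x,y,z and angle of tool x axis (deg); tool down"""
    o=status.get_obs();q=o['eef_rot'];Rc=R.from_quat([q[1],q[2],q[3],q[0]])
    best=min(((Rc.inv()*R.from_euler('z',deg+k,degrees=True)*R.from_euler('x',180,degrees=True)).as_rotvec() for k in (0,180)),key=np.linalg.norm)
    Rt=Rc*R.from_rotvec(best)
    d=np.array([x,y,zg+.1547])-o['eef_pos']
    ax=Rc.as_matrix()
    print('t',round(o['time_s'],2),'pos',o['eef_pos'].round(4),'grip z',round(o['eef_pos'][2]-.1547,4),'xang',np.degrees(np.arctan2(ax[1,0],ax[0,0])).round(2),'q',o['q'].round(2),'F',o['wrist_force'].round(1),'open',round(o['opening'],3),'gf',o['grasp_force'])
    print('turn units',(best*10).round(3),'then shift units',(Rt.inv().apply(d)/.03).round(3),' (without turning',(Rc.inv().apply(d)/.03).round(3),')')
if __name__=='__main__': plan(*map(float,sys.argv[1:5]))
E
python3 plan.py 0.5885 0.097 0.092 -3.4
```

```text
t 2.03 pos [ 0.3992 -0.2065  0.405 ] grip z 0.2503 xang -3.35 q [-0.74 -0.11  1.91  0.    1.34  0.89] F [ 1.4 -1.1 -0.7] open 1.001 gf 0.0
turn units [ 0.006 -0.007  0.009] then shift units [  5.699 -10.473   5.278]  (without turning [  5.705 -10.471   5.276] )
```

{"op": "send_rows", "data": {
  "commands": [
    [[0.57,-0.97,0,0,0,0],[0.57,-0.97,0,0,0,0],[0.57,-0.97,0,0,0,0],[0.57,-0.97,0,0,0,0],[0.57,-0.97,0,0,0,0],[0.57,-0.97,0,0,0,0],[0.57,-0.97,0,0,0,0],[0.57,-0.97,0,0,0,0]]
  ]
}}

```text
time_s: 2.7
eef_pos: [0.5494, 0.0181, 0.4048]
eef_rot: [0.0, 1.0, -0.029, 0.0]
wrist_force: [0.5, -0.8, 0.5]
opening: 0.999
grasp_force: 0.0
```

{"op": "send_rows", "data": {
  "commands": [
    [[0.57,-0.97,0,0,0,0],[0.28,-0.87,0,0,0,0],[0.28,-0.87,0.3,0,0,0],[0,0,0.9,0,0,0],[0,0,0.9,0,0,0],[0,0,0.9,0,0,0],[0,0,0.5,0,0,0],[0,0,0,0,0,0]]
  ],
  "jaw": 0.8
}}

```text
time_s: 3.37
eef_pos: [0.5856, 0.0958, 0.2953]
eef_rot: [-0.0, 1.0, -0.029, -0.004]
wrist_force: [-0.5, 0.4, -1.4]
opening: 0.798
grasp_force: 0.0
```

```bash
python3 plan.py 0.5885 0.097 0.092 -3.4; python3 - <<'E'
from bench import imaging
import cv2
p=imaging.camera('side'); cv2.imwrite('pics/side1.png',cv2.resize(p['image'][120:330,150:430],None,fx=2.5,fy=2.5))
E
```

```text
t 3.37 pos [0.5856 0.0958 0.2953] grip z 0.1406 xang -3.32 q [-0.04  0.34  1.65 -0.    1.16  1.59] F [-0.5  0.4 -1.4] open 0.798 gf 0.0
turn units [0.002 0.078 0.013] then shift units [ 0.094 -0.045  1.619]  (without turning [ 0.106 -0.046  1.618] )
```

View pics/side1.png

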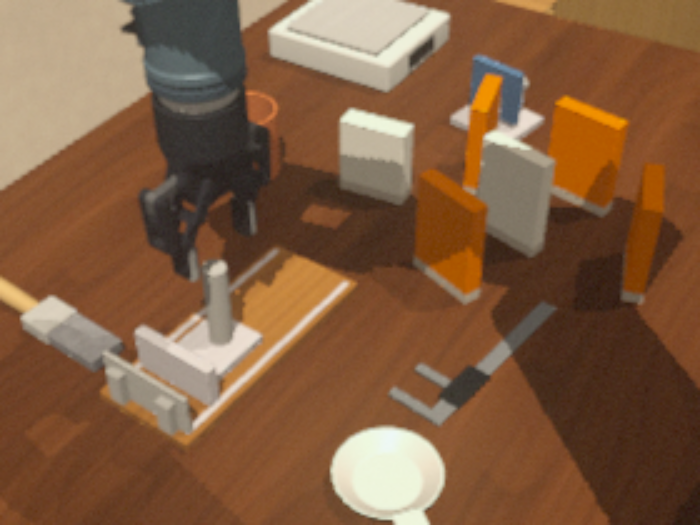

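The post top (215,265 in the crop) is between the two fingers (188 and 250). I'll go down and grip it.

{"op": "send_rows", "data": {
  "commands": [
    [[0.1,0,0.6,0,0,0],[0,0,0.6,0,0,0],[0,0,0.4,0,0,0],[0,0,0,0,0,0],[0,0,0,0,0,0]]
  ]
}}

```text
time_s: 3.83
eef_pos: [0.5905, 0.0954, 0.2522]
eef_rot: [-0.0, 1.0, -0.029, -0.0]
wrist_force: [0.8, 0.5, 0.5]
opening: 0.801
grasp_force: 0.0
```

{"op": "send_rows", "data": {
  "commands": [
    [[0,0,0,0,0,0],[0,0,0,0,0,0],[0,0,0,0,0,0],[0,0,0,0,0,0],[0,0,0,0,0,0],[0,0,0,0,0,0],[0,0,0,0,0,0],[0,0,0,0,0,0]]
  ],
  "jaw": 0
}}

```text
time_s: 4.5
eef_pos: [0.5907, 0.0955, 0.2529]
eef_rot: [-0.0, 1.0, -0.029, 0.001]
wrist_force: [-1.0, -0.3, 6.4]
opening: 0.264
grasp_force: 58.5
```

```bash
python3 plan.py 0.5885 0.097 0.092 -3.4; python3 - <<'E'
from bench import imaging
from h import *
for n in ['top','side']:
    P,C=cloud(imaging.camera(n));
    print('plate',rect(box(P,[.5,.12,.053],[.66,.175,.064])))
E
```

```text
t 4.5 pos [0.5907 0.0955 0.2529] grip z 0.0982 xang -3.33 q [-0.04  0.41  1.66  0.    1.08  1.59] F [-1.  -0.3  6.4] open 0.264 gf 58.5275262594223
turn units [-0.001 -0.016  0.012] then shift units [-0.077 -0.045  0.208]  (without turning [-0.078 -0.045  0.208] )
plate n=75 c=[568.6 155.7] long,short=[44.8 12.1] long-axis deg=-1.2 med=[569.2 155.8  57.3]
plate n=170 c=[593.  159.3] long,short=[90.5 14.7] long-axis deg=-4.1 med=[591.2 160.2  55.8]
```

{"op": "send_rows", "data": {
  "commands": [
    [[0,0.4,0,0,0,0],[0,0.6,0,0,0,0],[0,0.6,0,0,0,0],[0,0.6,0,0,0,0],[0,0.5,0,0,0,0],[0,0.3,0,0,0,0],[0,0.1,0,0,0,0],[0,0,0,0,0,0]]
  ]
}}

```text
time_s: 5.27
eef_pos: [0.5854, 0.0015, 0.253]
eef_rot: [0.0, 1.0, -0.03, 0.001]
wrist_force: [-1.1, -2.3, 5.0]
opening: 0.264
grasp_force: 59.1
```

{"op": "send_rows", "data": {
  "commands": [
    [[0,0.06,0,0,0,0],[0,0.06,0,0,0,0],[0,0.06,0,0,0,0],[0,0,0,0,0,0]]
  ]
}}

```text
time_s: 5.6
eef_pos: [0.5851, -0.0028, 0.2529]
eef_rot: [-0.0, 1.0, -0.029, 0.001]
wrist_force: [-1.8, 0.6, 5.1]
opening: 0.263
grasp_force: 59.1
```

{"op": "send_rows", "data": {
  "commands": [
    [[0,0.06,0,0,0,0],[0,0.06,0,0,0,0],[0,0,0,0,0,0]]
  ]
}}

```text
time_s: 5.85
eef_pos: [0.5849, -0.0043, 0.2529]
eef_rot: [-0.002, 1.0, -0.029, 0.001]
wrist_force: [0.6, 12.9, 6.2]
opening: 0.263
grasp_force: 59.4
```

{"op": "send_rows", "data": {
  "commands": [
    [[0,0.06,0,0,0,0],[0,0.06,0,0,0,0],[0,0,0,0,0,0]]
  ]
}}

```text
time_s: 6.1
eef_pos: [0.5848, -0.0053, 0.2529]
eef_rot: [-0.005, 1.0, -0.029, 0.001]
wrist_force: [2.5, 26.4, 7.2]
opening: 0.264
grasp_force: 60.0
```

{"op": "send_rows", "data": {
  "commands": [
    [[0,-0.06,0,0,0,0],[0,-0.05,0,0,0,0],[0,0,0,0,0,0]]
  ]
}}

```text
time_s: 6.35
eef_pos: [0.585, -0.0042, 0.2529]
eef_rot: [-0.002, 1.0, -0.029, 0.001]
wrist_force: [1.3, 12.1, 6.3]
opening: 0.263
grasp_force: 59.7
```

{"op": "send_rows", "data": {
  "commands": [
    [[0,0,0,0,0,0],[0,0,0,0,0,0],[0,0,0,0,0,0],[0,0,-0.6,0,0,0],[0,0,-0.9,0,0,0],[0,0,-0.9,0,0,0],[0,0,-0.9,0,0,0.95],[0,0,0,0,0,0.95]]
  ],
  "jaw": 0.7
}}

```text
time_s: 7.02
eef_pos: [0.5861, -0.0075, 0.357]
eef_rot: [0.001, 0.992, -0.126, 0.005]
wrist_force: [0.8, 0.2, 1.2]
opening: 0.704
grasp_force: 0.0
```

```bash
python3 plan.py 0.430 -0.214 0.085 -14.2;  python3 - <<'E'
from bench import imaging
from h import *
P,C=cloud(imaging.camera('top'))
print('tall top',rect(box(P,[.38,-.25,.114],[.48,-.17,.128])))
print('short top',rect(box(P,[.54,-.25,.089],[.66,-.17,.103])))
print('wall top',rect(box(P,[.5,.178,.05],[.66,.25,.064])))
print('plate',rect(box(P,[.5,.02,.053],[.66,.1,.064])))
E
```

```text
t 7.02 pos [ 0.5861 -0.0075  0.357 ] grip z 0.2023 xang -14.5 q [-0.22  0.25  1.63 -0.    1.26  1.61] F [0.8 0.2 1.2] open 0.704 gf 0.0
turn units [-0.    -0.097 -0.052] then shift units [-3.356  7.95   3.91 ]  (without turning [-3.353  7.968  3.877] )
tall top n=250 c=[ 429.9 -215.4] long,short=[79.7 20.7] long-axis deg=-14.3 med=[ 429.3 -215.   119.9]
short top n=320 c=[ 600.  -213.8] long,short=[79.7 28.8] long-axis deg=5.7 med=[ 599.1 -213.5   94.8]
wall top n=80 c=[593.9 196. ] long,short=[98.3 10.1] long-axis deg=-4.3 med=[591.8 194.2  55.9]
plate n=129 c=[582.5  56.2] long,short=[81.6 12.3] long-axis deg=-3.3 med=[583.2  55.9  57.3]
```

{"op": "send_rows", "data": {
  "commands": [
    [[-0.37,0.88,0,0,0,0],[-0.37,0.88,0,0,0,0],[-0.37,0.88,0,0,0,0],[-0.37,0.88,0,0,0,0],[-0.37,0.88,0,0,0,0],[-0.37,0.88,0,0,0,0],[-0.37,0.88,0,0,0,0],[-0.37,0.88,0,0,0,0]]
  ]
}}

```text
time_s: 7.73
eef_pos: [0.445, -0.1906, 0.3498]
eef_rot: [-0.0, 0.992, -0.123, -0.001]
wrist_force: [0.3, -0.9, 0.9]
opening: 0.703
grasp_force: 0.0
```

{"op": "send_rows", "data": {
  "commands": [
    [[-0.4,0.92,0,0,0,0],[0,0,0.5,0,0,0],[0,0,0.5,0,0,0],[0,0,0,0,0,0]]
  ]
}}

```text
time_s: 8.07
eef_pos: [0.4262, -0.2133, 0.3173]
eef_rot: [-0.002, 0.992, -0.124, -0.003]
wrist_force: [-1.8, 0.4, -0.1]
opening: 0.703
grasp_force: 0.0
```

```bash
python3 plan.py 0.430 -0.214 0.085 -14.3;  python3 - <<'E'
from bench import imaging
import cv2
p=imaging.camera('top'); a=p['image'][160:320,270:450]
cv2.imwrite('pics/top2.png',cv2.resize(a,None,fx=3,fy=3))
E
```

```text
t 8.07 pos [ 0.4262 -0.2133  0.3173] grip z 0.1626 xang -14.23 q [-0.71  0.06  1.93 -0.    1.16  1.11] F [-1.8  0.4 -0.1] open 0.703 gf 0.0
turn units [-0.026  0.057  0.011] then shift units [ 0.127 -0.009  2.588]  (without turning [ 1.420e-01 -2.000e-03  2.587e+00] )
```

View pics/top2.png

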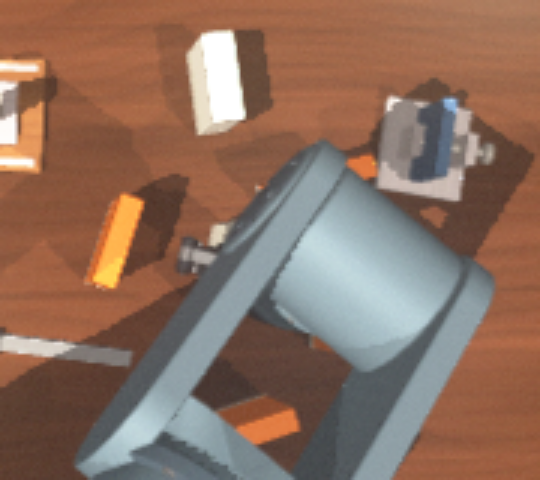

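The arm hides the tile (at about 222,232 in the crop). The fingers are clear of the orange neighbour, so I'll go down and grip.

{"op": "send_rows", "data": {
  "commands": [
    [[0.13,0,0.4,0,0,0],[0,0,0.7,0,0,0],[0,0,0.7,0,0,0],[0,0,0.6,0,0,0],[0,0,0.2,0,0,0],[0,0,0,0,0,0]]
  ]
}}

```text
time_s: 8.62
eef_pos: [0.4314, -0.2138, 0.2416]
eef_rot: [-0.001, 0.992, -0.123, -0.001]
wrist_force: [-0.6, -1.1, 0.9]
opening: 0.7
grasp_force: 0.0
```

{"op": "send_rows", "data": {
  "commands": [
    [[0,0,0,0,0,0],[0,0,0,0,0,0],[0,0,0,0,0,0],[0,0,0,0,0,0],[0,0,0,0,0,0],[0,0,0,0,0,0]]
  ],
  "jaw": 0
}}

```text
time_s: 9.12
eef_pos: [0.4324, -0.2148, 0.2441]
eef_rot: [0.001, 0.992, -0.124, 0.001]
wrist_force: [-1.1, 1.7, 6.0]
opening: 0.224
grasp_force: 60.0
```

```bash
python3 plan.py 0.430 -0.214 0.085 -14.3
```

```text
t 9.12 pos [ 0.4324 -0.2148  0.2441] grip z 0.0894 xang -14.21 q [-0.71  0.19  1.96  0.    0.99  1.11] F [-1.1  1.7  6. ] open 0.224 gf 60.00531613826752
turn units [ 0.011 -0.027  0.015] then shift units [-0.085 -0.005  0.148]  (without turning [-0.086 -0.005  0.148] )
```

{"op": "send_rows", "data": {
  "commands": [
    [[0,0,-0.3,0,0,0],[0,0,-0.6,0,0,0],[0,0,-0.8,0,0,0],[0,0,-0.8,0,0,0],[0,0,-0.8,0,0,0],[0,0,-0.8,0,0,0],[0,0,-0.8,0,0,0],[0,0,-0.3,0,0,0]]
  ]
}}

```text
time_s: 9.78
eef_pos: [0.432, -0.2145, 0.4021]
eef_rot: [0.001, 0.992, -0.124, 0.002]
wrist_force: [0.9, -0.5, -3.8]
opening: 0.231
grasp_force: 59.3
```

{"op": "send_rows", "data": {
  "commands": [
    [[0,0,0,0,0,-0.5],[0,0,0,0,0,-0.5],[0,0,0,0,0,-0.5],[0,0,0,0,0,-0.4],[0,0,0,0,0,0]]
  ]
}}

```text
time_s: 10.2
eef_pos: [0.4313, -0.214, 0.3975]
eef_rot: [-0.001, 1.0, -0.028, -0.001]
wrist_force: [-0.0, 0.0, -4.9]
opening: 0.229
grasp_force: 59.1
```

```bash
python3 plan.py 0.595 0.180 0.1014 -3.3
```

```text
t 10.2 pos [ 0.4313 -0.214   0.3975] grip z 0.2428 xang -3.25 q [-0.71 -0.02  1.84 -0.    1.33  0.92] F [-0.   0.  -4.9] open 0.229 gf 59.07871663570404
turn units [-0.014  0.02   0.008] then shift units [  4.692 -13.425   4.715]  (without turning [  4.712 -13.415   4.724] )
```

{"op": "send_rows", "data": {
  "commands": [
    [[0.14,-0.4,0,0,0,0],[0.29,-0.84,0,0,0,0],[0.3,-0.86,0,0,0,0],[0.3,-0.86,0,0,0,0],[0.3,-0.86,0,0,0,0],[0.3,-0.86,0,0,0,0],[0.3,-0.86,0,0,0,0],[0.3,-0.86,0,0,0,0]]
  ]
}}

```text
time_s: 10.87
eef_pos: [0.5097, -0.0252, 0.3978]
eef_rot: [-0.0, 1.0, -0.03, -0.001]
wrist_force: [0.7, -1.3, -3.7]
opening: 0.228
grasp_force: 59.4
```

{"op": "send_rows", "data": {
  "commands": [
    [[0.3,-0.86,0,0,0,0],[0.3,-0.86,0,0,0,0],[0.3,-0.86,0,0,0,0],[0.3,-0.86,0,0,0,0],[0.3,-0.86,0,0,0,0],[0.3,-0.86,0,0,0,0],[0.3,-0.86,0,0,0,0],[0.28,-0.8,0,0,0,0]]
  ]
}}

```text
time_s: 11.53
eef_pos: [0.5929, 0.175, 0.3974]
eef_rot: [0.0, 1.0, -0.03, -0.001]
wrist_force: [0.4, -0.5, -4.6]
opening: 0.229
grasp_force: 59.4
```

{"op": "send_rows", "data": {
  "commands": [
    [[0.1,-0.2,0,0,0,0],[0,0,0,0,0,0],[0,0,0,0,0,0]]
  ]
}}

```text
time_s: 11.78
eef_pos: [0.5959, 0.1792, 0.3976]
eef_rot: [0.0, 1.0, -0.029, -0.001]
wrist_force: [0.4, -1.1, -5.1]
opening: 0.226
grasp_force: 59.9
```

```bash
python3 plan.py 0.595 0.180 0.1014 -3.3; python3 - <<'E'
from bench import imaging
from h import *
for n in ['top','side']:
    P,C=cloud(imaging.camera(n))
    for z in (.2,.21): print(n,'tall',rect(box(P,[.5,.12,.15],[.68,.25,z])))
    print('wall',rect(box(P,[.5,.15,.04],[.68,.25,.064])))
E
```

```text
t 11.78 pos [0.5959 0.1792 0.3976] grip z 0.2429 xang -3.33 q [ 0.1   0.29  1.49 -0.    1.36  1.73] F [ 0.4 -1.1 -5.1] open 0.226 gf 59.89932954311371
turn units [ 0.01   0.022 -0.006] then shift units [-0.032 -0.025  4.715]  (without turning [-0.022 -0.03   4.715] )
top tall n=87 c=[571.3 170.2] long,short=[48.9 16.6] long-axis deg=-25.4 med=[568.5 169.  176.2]
top tall n=103 c=[571.3 170.2] long,short=[48.9 16.6] long-axis deg=-25.4 med=[568.  169.  178.6]
wall n=35 c=[554.6 200.6] long,short=[21.  14.6] long-axis deg=0.8 med=[558.3 196.5  50.9]
side tall n=583 c=[593.3 190.4] long,short=[83.  20.9] long-axis deg=10.6 med=[582.4 190.6 176.6]
side tall n=713 c=[593.1 190.7] long,short=[83.2 21.6] long-axis deg=10.6 med=[582.6 190.6 181.8]
wall n=268 c=[594.5 203.1] long,short=[99.1 15.9] long-axis deg=-3.7 med=[591.5 201.2  48.5]
```

{"op": "send_rows", "data": {
  "commands": [
    [[0,0.08,0.3,0,0,0],[0,0,0.7,0,0,0],[0,0,0.7,0,0,0],[0,0,0.7,0,0,0],[0,0,0.3,0,0,0],[0,0,0,0,0,0],[0,0,0,0,0,0]]
  ]
}}

```text
time_s: 12.47
eef_pos: [0.5961, 0.1763, 0.3175]
eef_rot: [0.0, 1.0, -0.03, -0.0]
wrist_force: [-0.1, -0.4, -4.3]
opening: 0.229
grasp_force: 59.8
```

```bash
python3 plan.py 0.595 0.178 0.1014 -3.3; python3 - <<'E'
from bench import imaging
import cv2
p=imaging.camera('side'); a=p['image'][170:320,150:330]
cv2.imwrite('pics/side3.png',cv2.resize(a,None,fx=4,fy=4,interpolation=cv2.INTER_CUBIC))
E
```

```text
t 12.47 pos [0.5961 0.1763 0.3175] grip z 0.1628 xang -3.38 q [ 0.1   0.37  1.56 -0.    1.22  1.73] F [-0.1 -0.4 -4.3] open 0.229 gf 59.80191707611084
turn units [ 0.002  0.008 -0.015] then shift units [-0.04  -0.054  2.048]  (without turning [-0.038 -0.054  2.048] )
```

View pics/side3.png

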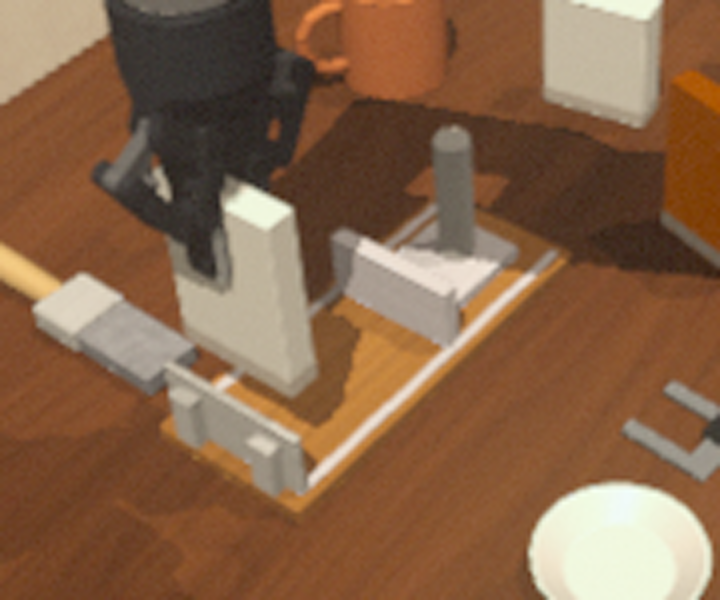

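The tile hangs clear in front of the wall (its bottom edge runs from 185,335 to 295,395 in the crop), square to it and above the tray. I'll lower it.

{"op": "send_rows", "data": {
  "commands": [
    [[0,0,0.4,0,0,0],[0,0,0.5,0,0,0],[0,0,0.5,0,0,0],[0,0,0.3,0,0,0],[0,0,0.1,0,0,0],[0,0,0.05,0,0,0],[0,0,0.05,0,0,0],[0,0,0,0,0,0]]
  ]
}}

```text
time_s: 13.18
eef_pos: [0.5965, 0.177, 0.2614]
eef_rot: [-0.0, 1.0, -0.029, 0.001]
wrist_force: [-0.5, 0.3, -4.5]
opening: 0.227
grasp_force: 60.0
```

{"op": "send_rows", "data": {
  "commands": [
    [[0,0,0.03,0,0,0],[0,0,0.03,0,0,0],[0,0,0,0,0,0]]
  ]
}}

```text
time_s: 13.43
eef_pos: [0.5962, 0.177, 0.2592]
eef_rot: [-0.0, 1.0, -0.029, 0.0]
wrist_force: [-0.7, -0.0, -4.0]
opening: 0.226
grasp_force: 60.0
```

{"op": "send_rows", "data": {
  "commands": [
    [[0,0,0.04,0,0,0],[0,0,0.04,0,0,0],[0,0,0,0,0,0]]
  ]
}}

```text
time_s: 13.68
eef_pos: [0.596, 0.1769, 0.2563]
eef_rot: [-0.0, 1.0, -0.029, -0.0]
wrist_force: [0.7, -0.4, -3.9]
opening: 0.229
grasp_force: 60.0
```

{"op": "send_rows", "data": {
  "commands": [
    [[0,0,0.03,0,0,0],[0,0,0,0,0,0],[0,0,0,0,0,0]]
  ]
}}

```text
time_s: 13.93
eef_pos: [0.5961, 0.177, 0.2562]
eef_rot: [0.0, 1.0, -0.029, 0.0]
wrist_force: [-3.6, 0.2, 2.6]
opening: 0.228
grasp_force: 60.8
```

{"op": "send_rows", "data": {
  "commands": [
    [[0,0,0,0,0,0],[0,0,0,0,0,0],[0,0,0,0,0,0],[0,0,0,0,0,0],[0,0,-0.3,0,0,0],[0,0,-0.7,0,0,0],[0,0,-0.8,0,0,0],[0,0,-0.8,0,0,0]]
  ],
  "jaw": 0.55
}}

```text
time_s: 14.6
eef_pos: [0.596, 0.1769, 0.3347]
eef_rot: [0.0, 1.0, -0.029, -0.0]
wrist_force: [0.5, 0.4, -0.4]
opening: 0.55
grasp_force: 0.0
```

{"op": "send_rows", "data": {
  "commands": [
    [[0,0,-0.8,0,0,-0.8],[0,0.9,-0.1,0,0,-0.8],[0,0.9,0,0,0,0],[0,0.9,0,0,0,0],[0,0.9,0,0,0,0],[0,0.9,0,0,0,0],[0,0.9,0,0,0,0],[0,0.9,0,0,0,0]]
  ],
  "jaw": 0.75
}}

```text
time_s: 15.27
eef_pos: [0.6132, -0.0125, 0.3615]
eef_rot: [0.0, 0.999, 0.051, 0.001]
wrist_force: [-0.3, 0.1, 0.7]
opening: 0.751
grasp_force: 0.0
```

```bash
python3 plan.py 0.600 -0.213 0.070 5.7; python3 - <<'E'
from bench import imaging
from h import *
P,C=cloud(imaging.camera('top'))
print('tall top',rect(box(P,[.5,.12,.12],[.68,.25,.14])))
print('short top',rect(box(P,[.54,-.25,.089],[.66,-.17,.103])))
print('wall top',rect(box(P,[.5,.178,.05],[.66,.25,.064])))
E
```

```text
t 15.27 pos [ 0.6132 -0.0125  0.3615] grip z 0.2068 xang 5.84 q [-0.21  0.3   1.55  0.    1.29  1.26] F [-0.3  0.1  0.7] open 0.751 gf 0.0
turn units [ 0.003 -0.01   0.025] then shift units [-1.102  6.608  4.562]  (without turning [-1.123  6.604  4.563] )
tall top n=263 c=[592.9 175.2] long,short=[79.2 21.2] long-axis deg=-3.4 med=[592.6 173.9 131. ]
short top n=314 c=[ 600.2 -213.8] long,short=[79.6 28.1] long-axis deg=5.3 med=[ 600.1 -213.6   94.9]
wall top n=15 c=[552.3 197.6] long,short=[15.7 13.5] long-axis deg=61.4 med=[552.7 196.7  55.7]
```

{"op": "send_rows", "data": {
  "commands": [
    [[-0.17,0.94,0,0,0,0],[-0.17,0.94,0,0,0,0],[-0.17,0.94,0,0,0,0],[-0.17,0.94,0,0,0,0],[-0.17,0.94,0,0,0,0],[-0.17,0.94,0,0,0,0],[-0.1,0.75,0,0,0,0],[0,0,0.5,0,0,0]]
  ]
}}

```text
time_s: 15.98
eef_pos: [0.5998, -0.2102, 0.3497]
eef_rot: [0.003, 0.999, 0.049, 0.003]
wrist_force: [0.6, 0.0, 0.4]
opening: 0.75
grasp_force: 0.0
```

{"op": "send_rows", "data": {
  "commands": [
    [[0,0,0.7,0,0,0],[0,0,0.5,0,0,0],[0,0,0,0,0,0],[0,0,0,0,0,0]]
  ]
}}

```text
time_s: 16.32
eef_pos: [0.5991, -0.2051, 0.3093]
eef_rot: [-0.0, 0.999, 0.051, -0.001]
wrist_force: [0.1, -0.4, -0.1]
opening: 0.751
grasp_force: 0.0
```

```bash
python3 plan.py 0.600 -0.213 0.072 5.6
```

```text
t 16.32 pos [ 0.5991 -0.2051  0.3093] grip z 0.1546 xang 5.83 q [-0.52  0.4   1.53  0.    1.21  0.95] F [ 0.1 -0.4 -0.1] open 0.751 gf 0.0
turn units [-0.009  0.013  0.04 ] then shift units [0.006 0.264 2.755]  (without turning [0.008 0.266 2.755] )
```

{"op": "send_rows", "data": {
  "commands": [
    [[0,0.26,0.1,0,0,0.04],[0,0,0.6,0,0,0],[0,0,0.7,0,0,0],[0,0,0.7,0,0,0],[0,0,0.5,0,0,0],[0,0,0.1,0,0,0],[0,0,0,0,0,0]]
  ]
}}

```text
time_s: 16.9
eef_pos: [0.6001, -0.2134, 0.2286]
eef_rot: [-0.0, 0.999, 0.049, -0.0]
wrist_force: [-0.0, 0.1, 0.5]
opening: 0.746
grasp_force: 0.0
```

{"op": "send_rows", "data": {
  "commands": [
    [[0,0,0,0,0,0],[0,0,0,0,0,0],[0,0,0,0,0,0],[0,0,0,0,0,0],[0,0,0,0,0,0],[0,0,0,0,0,0]]
  ],
  "jaw": 0
}}

```text
time_s: 17.4
eef_pos: [0.6007, -0.2134, 0.2305]
eef_rot: [0.001, 0.999, 0.049, 0.001]
wrist_force: [-0.6, 1.4, 6.6]
opening: 0.319
grasp_force: 60.2
```

```bash
python3 plan.py 0.600 -0.213 0.072 5.6
```

```text
t 17.4 pos [ 0.6007 -0.2134  0.2305] grip z 0.0758 xang 5.61 q [-0.53  0.51  1.56  0.    1.07  0.95] F [-0.6  1.4  6.6] open 0.319 gf 60.158641934394836
turn units [ 0.017 -0.025  0.002] then shift units [-0.023 -0.014  0.127]  (without turning [-0.024 -0.015  0.127] )
```

{"op": "send_rows", "data": {
  "commands": [
    [[0,0,-0.3,0,0,0],[0,0,-0.6,0,0,0],[0,0,-0.8,0,0,0],[0,0,-0.8,0,0,0],[0,0,-0.8,0,0,0],[0,0,-0.8,0,0,0],[0,0,-0.7,0,0,0],[0,0,-0.3,0,0,0]]
  ]
}}

```text
time_s: 18.07
eef_pos: [0.6003, -0.2132, 0.3851]
eef_rot: [0.001, 0.999, 0.049, 0.002]
wrist_force: [1.4, -0.2, -3.2]
opening: 0.32
grasp_force: 59.7
```

{"op": "send_rows", "data": {
  "commands": [
    [[0,0,0,0,0,0.5],[0,0,0,0,0,0.5],[0,0,0,0,0,0.5],[0,0,0,0,0,0.05],[0,0,0,0,0,0]]
  ]
}}

```text
time_s: 18.48
eef_pos: [0.5997, -0.2129, 0.3805]
eef_rot: [-0.0, 1.0, -0.028, -0.001]
wrist_force: [-0.5, -0.6, -3.6]
opening: 0.324
grasp_force: 59.7
```

```bash
python3 plan.py 0.5897 0.122 0.0878 -3.3
```

```text
t 18.48 pos [ 0.5997 -0.2129  0.3805] grip z 0.2258 xang -3.22 q [-0.53  0.34  1.47 -0.    1.34  1.1 ] F [-0.5 -0.6 -3.6] open 0.324 gf 59.68350112438202
turn units [-0.008  0.017  0.014] then shift units [ -0.975 -11.126   4.601]  (without turning [ -0.951 -11.124   4.612] )
```

{"op": "send_rows", "data": {
  "commands": [
    [[-0.04,-0.4,0,0,0,0],[-0.07,-0.8,0,0,0,0],[-0.08,-0.86,0,0,0,0],[-0.08,-0.86,0,0,0,0],[-0.08,-0.86,0,0,0,0],[-0.08,-0.86,0,0,0,0],[-0.08,-0.86,0,0,0,0],[-0.08,-0.86,0,0,0,0]]
  ]
}}

```text
time_s: 19.15
eef_pos: [0.5927, -0.0196, 0.3814]
eef_rot: [-0.0, 1.0, -0.028, -0.0]
wrist_force: [0.4, -0.9, -4.8]
opening: 0.318
grasp_force: 59.7
```

{"op": "send_rows", "data": {
  "commands": [
    [[-0.08,-0.86,0,0,0,0],[-0.08,-0.86,0,0,0,0],[-0.08,-0.86,0,0,0,0],[-0.08,-0.86,0,0,0,0],[-0.07,-0.8,0,0,0,0],[-0.04,-0.4,0,0,0,0],[0,0,0,0,0,0],[0,0,0,0,0,0]]
  ]
}}

```text
time_s: 19.82
eef_pos: [0.588, 0.1189, 0.3814]
eef_rot: [0.0, 1.0, -0.027, -0.0]
wrist_force: [0.3, -0.1, -3.9]
opening: 0.319
grasp_force: 60.0
```

```bash
python3 plan.py 0.5897 0.122 0.0878 -3.3
```

```text
t 19.82 pos [0.588  0.1189 0.3814] grip z 0.2267 xang -3.14 q [ 0.    0.26  1.57 -0.    1.32  1.63] F [ 0.3 -0.1 -3.9] open 0.319 gf 59.969642758369446
turn units [0.005 0.005 0.028] then shift units [ 0.052 -0.107  4.629]  (without turning [ 0.054 -0.109  4.629] )
```

{"op": "send_rows", "data": {
  "commands": [
    [[0.05,-0.08,0.3,0,0,0.03],[0,0,0.7,0,0,0],[0,0,0.8,0,0,0],[0,0,0.8,0,0,0],[0,0,0.7,0,0,0],[0,0,0.6,0,0,0],[0,0,0.3,0,0,0],[0,0,0,0,0,0]]
  ]
}}

```text
time_s: 20.48
eef_pos: [0.5889, 0.1194, 0.2524]
eef_rot: [0.0, 1.0, -0.031, -0.003]
wrist_force: [-1.0, 0.5, -4.8]
opening: 0.318
grasp_force: 59.9
```

{"op": "send_rows", "data": {
  "commands": [
    [[0,0,0.1,0,0,0],[0,0,0.08,0,0,0],[0,0,0,0,0,0]]
  ]
}}

```text
time_s: 20.73
eef_pos: [0.5905, 0.1202, 0.2511]
eef_rot: [0.0, 1.0, -0.03, 0.001]
wrist_force: [0.2, -0.9, -3.7]
opening: 0.32
grasp_force: 60.0
```

```bash
python3 plan.py 0.5897 0.122 0.0878 -3.3; python3 - <<'E'
from bench import imaging
import cv2
p=imaging.camera('side'); a=p['image'][170:320,150:330]
cv2.imwrite('pics/side4.png',cv2.resize(a,None,fx=4,fy=4,interpolation=cv2.INTER_CUBIC))
E
```

```text
t 20.73 pos [0.5905 0.1202 0.2511] grip z 0.0964 xang -3.47 q [ 0.    0.42  1.65 -0.    1.08  1.64] F [ 0.2 -0.9 -3.7] open 0.32 gf 59.97480869293213
turn units [-0.    -0.019 -0.029] then shift units [-0.03  -0.058  0.286]  (without turning [-0.031 -0.058  0.286] )
```

View pics/side4.png

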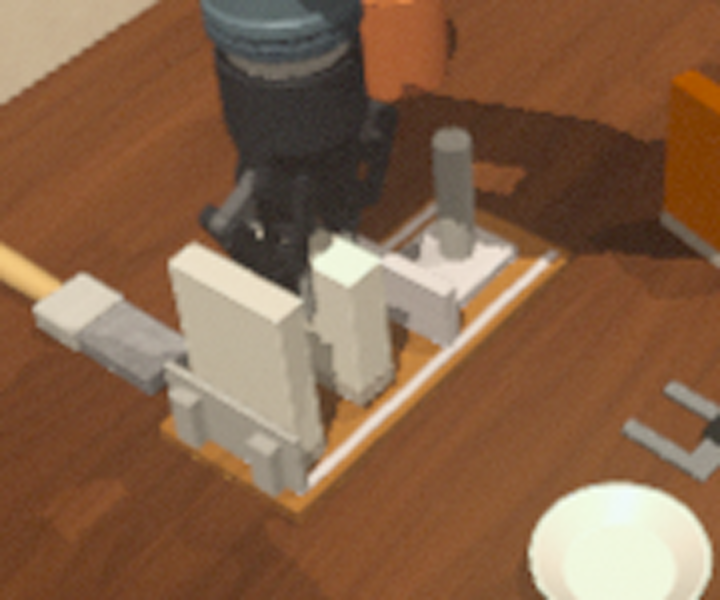

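The tall tile stands by the wall (face around 245,350 in the crop). The short tile hangs just above the tray (around 350,330), between the tall tile and the stop. I'll creep down.

{"op": "send_rows", "data": {
  "commands": [
    [[0,0,0.1,0,0,0],[0,0,0.08,0,0,0],[0,0,0,0,0,0],[0,0,0,0,0,0]]
  ]
}}

```text
time_s: 21.12
eef_pos: [0.5899, 0.1205, 0.2447]
eef_rot: [0.0, 1.0, -0.03, -0.0]
wrist_force: [0.6, -0.0, -4.5]
opening: 0.323
grasp_force: 60.0
```

{"op": "send_rows", "data": {
  "commands": [
    [[0,0,0.04,0,0,0],[0,0,0,0,0,0],[0,0,0,0,0,0]]
  ]
}}

```text
time_s: 21.37
eef_pos: [0.59, 0.1205, 0.2435]
eef_rot: [0.0, 1.0, -0.03, -0.0]
wrist_force: [0.1, -1.1, -4.8]
opening: 0.322
grasp_force: 60.0
```

{"op": "send_rows", "data": {
  "commands": [
    [[0,0,0.03,0,0,0],[0,0,0,0,0,0],[0,0,0,0,0,0]]
  ]
}}

```text
time_s: 21.62
eef_pos: [0.59, 0.1204, 0.2427]
eef_rot: [-0.0, 1.0, -0.03, 0.0]
wrist_force: [0.4, -0.0, -4.8]
opening: 0.325
grasp_force: 60.0
```

{"op": "send_rows", "data": {
  "commands": [
    [[0,0,0.03,0,0,0],[0,0,0,0,0,0],[0,0,0,0,0,0]]
  ]
}}

```text
time_s: 21.87
eef_pos: [0.59, 0.1205, 0.2426]
eef_rot: [0.0, 1.0, -0.03, 0.0]
wrist_force: [-5.2, -0.6, 4.9]
opening: 0.322
grasp_force: 61.0
```

{"op": "send_rows", "data": {
  "commands": [
    [[0,0,0,0,0,0],[0,0,0,0,0,0],[0,0,0,0,0,0],[0,0,0,0,0,0],[0,0,-0.3,0,0,0],[0,0,-0.7,0,0,0],[0,0,-0.8,0,0,0],[0,0,-0.8,0,0,0]]
  ],
  "jaw": 0.5
}}

```text
time_s: 22.53
eef_pos: [0.5898, 0.1205, 0.3208]
eef_rot: [-0.0, 1.0, -0.03, -0.0]
wrist_force: [0.7, -0.3, 0.2]
opening: 0.498
grasp_force: 0.0
```

{"op": "send_rows", "data": {
  "commands": [
    [[0,0.2,-0.8,0,0,0],[0,0.8,-0.3,0,0,0],[0,0.9,0,0,0,0],[0,0.9,0,0,0,0],[0,0.8,0,0,0,0],[0,0.4,0,0,0,0],[0,0,0,0,0,0]]
  ],
  "jaw": 0.75
}}

```text
time_s: 23.12
eef_pos: [0.5828, -0.0015, 0.3534]
eef_rot: [0.0, 1.0, -0.032, 0.0]
wrist_force: [0.3, 0.5, 0.9]
opening: 0.746
grasp_force: 0.0
```

```bash
python3 plan.py 0.583 -0.004 0.094 -3.3; python3 - <<'E'
from bench import imaging
from h import *
P,C=cloud(imaging.camera('top'))
print('tall top',rect(box(P,[.5,.15,.12],[.68,.25,.14])))
print('short top',rect(box(P,[.5,.08,.098],[.68,.16,.117])))
P,C=cloud(imaging.camera('side'))
print('post top',rect(box(P,[.53,-.03,.1],[.63,.04,.12])))
E
```

```text
t 23.12 pos [ 0.5828 -0.0015  0.3534] grip z 0.1987 xang -3.62 q [-0.21  0.25  1.64 -0.    1.26  1.43] F [0.3 0.5 0.9] open 0.746 gf 0.0
turn units [ 0.006 -0.008 -0.056] then shift units [0.011 0.082 3.49 ]  (without turning [0.009 0.08  3.49 ] )
tall top n=262 c=[593.1 179.6] long,short=[79.  21.1] long-axis deg=-3.8 med=[593.  178.7 131.4]
short top n=0 c=[0. 0.] long,short=[0. 0.] long-axis deg=0.0 med=[nan nan nan]
post top n=70 c=[583.3   1.4] long,short=[24.9 19.7] long-axis deg=-55.9 med=[582.1   3.8 109.2]
  return _methods._mean(a, axis=axis, dtype=dtype,
  ret = um.true_divide(
```

```bash
python3 - <<'E'
from bench import imaging
import cv2,numpy as np
a=imaging.camera('side')['image'][170:320,150:330]; b=imaging.camera('top')['image'][130:280,160:340]
cv2.imwrite('pics/both5.png',cv2.resize(np.hstack([a,b]),(800,333),interpolation=cv2.INTER_CUBIC))
E
```

```text
(no output)
```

View pics/both5.png

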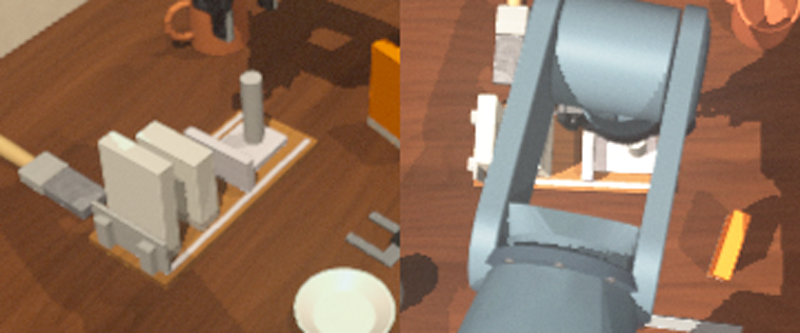

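Both tiles stand upright (tall around 140,190, short around 180,175 in the left half), with the stop behind them. Next I'll grip the post.

{"op": "send_rows", "data": {
  "commands": [
    [[0,0.08,0.3,0,0,-0.05],[0,0,0.7,0,0,0],[0,0,0.7,0,0,0],[0,0,0.7,0,0,0],[0,0,0.6,0,0,0],[0,0,0.4,0,0,0],[0,0,0.1,0,0,0],[0,0,0,0,0,0]]
  ]
}}

```text
time_s: 23.98
eef_pos: [0.5822, -0.0012, 0.2466]
eef_rot: [-0.0, 1.0, -0.027, -0.001]
wrist_force: [-0.5, -0.4, 0.9]
opening: 0.75
grasp_force: 0.0
```

{"op": "send_rows", "data": {
  "commands": [
    [[0,0,0,0,0,0],[0,0,0,0,0,0],[0,0,0,0,0,0],[0,0,0,0,0,0],[0,0,0,0,0,0],[0,0,0,0,0,0]]
  ],
  "jaw": 0
}}

```text
time_s: 24.48
eef_pos: [0.5832, -0.0019, 0.2493]
eef_rot: [0.0, 1.0, -0.028, 0.001]
wrist_force: [-0.8, 0.3, 7.1]
opening: 0.263
grasp_force: 58.5
```

```bash
python3 plan.py 0.583 0.0445 0.098 -3.3
```

```text
t 24.48 pos [ 0.5832 -0.0019  0.2493] grip z 0.0946 xang -3.16 q [-0.21  0.38  1.7  -0.    1.06  1.42] F [-0.8  0.3  7.1] open 0.263 gf 58.540772795677185
turn units [ 0.005 -0.024  0.024] then shift units [-0.096 -1.544 -0.113]  (without turning [-0.092 -1.544 -0.114] )
```

{"op": "send_rows", "data": {
  "commands": [
    [[0,-0.2,0,0,0,0.02],[0,-0.25,0,0,0,0],[0,-0.25,0,0,0,0],[0,-0.2,0,0,0,0],[0,-0.1,0,0,0,0],[0,-0.08,0,0,0,0],[0,-0.08,0,0,0,0],[0,-0.08,0,0,0,0]]
  ]
}}

```text
time_s: 25.15
eef_pos: [0.5853, 0.035, 0.2493]
eef_rot: [0.001, 1.0, -0.029, 0.001]
wrist_force: [-1.6, -2.6, 6.8]
opening: 0.265
grasp_force: 58.6
```

{"op": "send_rows", "data": {
  "commands": [
    [[0,-0.08,0,0,0,0],[0,-0.08,0,0,0,0],[0,-0.08,0,0,0,0],[0,-0.08,0,0,0,0],[0,-0.08,0,0,0,0],[0,-0.08,0,0,0,0],[0,-0.08,0,0,0,0],[0,-0.08,0,0,0,0]]
  ]
}}

```text
time_s: 25.82
eef_pos: [0.5864, 0.0536, 0.2493]
eef_rot: [0.001, 1.0, -0.029, 0.001]
wrist_force: [-1.4, -6.2, 6.8]
opening: 0.266
grasp_force: 58.7
```

```bash
python3 plan.py 0.588 0.0785 0.0946 -3.3; python3 - <<'E'
from bench import imaging
import cv2
a=imaging.camera('side')['image'][170:320,150:330]
cv2.imwrite('pics/side6.png',cv2.resize(a,None,fx=4,fy=4,interpolation=cv2.INTER_CUBIC))
E
```

```text
t 25.82 pos [0.5864 0.0536 0.2493] grip z 0.0946 xang -3.28 q [-0.11  0.39  1.68 -0.    1.06  1.52] F [-1.4 -6.2  6.8] open 0.266 gf 58.73401880264282
turn units [ 0.021 -0.02   0.003] then shift units [ 0.006 -0.832  0.   ]  (without turning [ 0.007 -0.832 -0.001] )
```

View pics/side6.png

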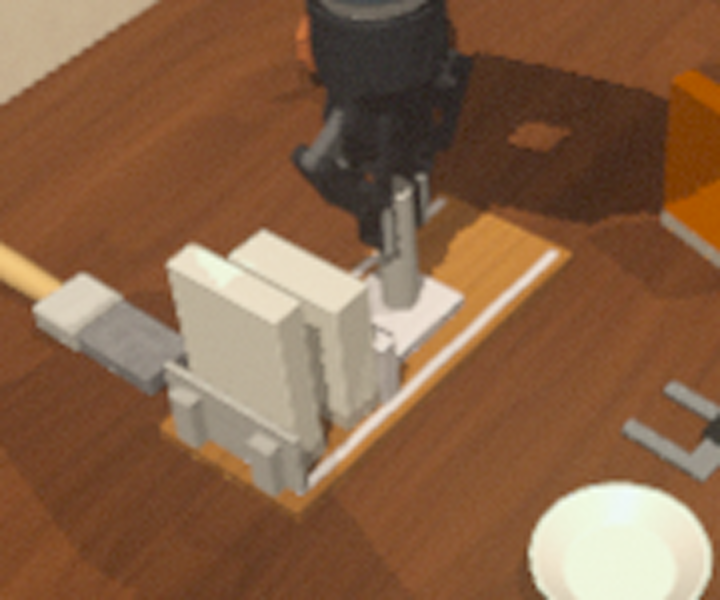

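The short tile is sliding ahead of the stop, upright, with a gap to the tall tile still open (around 325,380). I'll keep pushing slowly.

{"op": "send_rows", "data": {
  "commands": [
    [[0,-0.08,0,0,0,0],[0,-0.08,0,0,0,0],[0,-0.08,0,0,0,0],[0,-0.08,0,0,0,0],[0,-0.08,0,0,0,0],[0,-0.08,0,0,0,0],[0,-0.06,0,0,0,0],[0,-0.05,0,0,0,0]]
  ]
}}

```text
time_s: 26.53
eef_pos: [0.5874, 0.0713, 0.2493]
eef_rot: [0.001, 1.0, -0.029, 0.001]
wrist_force: [-2.4, -5.3, 6.9]
opening: 0.265
grasp_force: 58.7
```

{"op": "send_rows", "data": {
  "commands": [
    [[0,-0.05,0,0,0,0],[0,-0.05,0,0,0,0],[0,-0.05,0,0,0,0],[0,0,0,0,0,0]]
  ]
}}

```text
time_s: 26.87
eef_pos: [0.5877, 0.0754, 0.2493]
eef_rot: [0.001, 1.0, -0.029, 0.001]
wrist_force: [-2.8, -6.6, 7.2]
opening: 0.265
grasp_force: 58.9
```

{"op": "send_rows", "data": {
  "commands": [
    [[0,-0.04,0,0,0,0],[0,-0.04,0,0,0,0],[0,0,0,0,0,0]]
  ]
}}

```text
time_s: 27.12
eef_pos: [0.5878, 0.0777, 0.2493]
eef_rot: [0.001, 1.0, -0.029, 0.001]
wrist_force: [-1.7, -6.9, 8.0]
opening: 0.263
grasp_force: 59.0
```

{"op": "send_rows", "data": {
  "commands": [
    [[0,-0.05,0,0,0,0],[0,-0.05,0,0,0,0],[0,0,0,0,0,0]]
  ]
}}

```text
time_s: 27.37
eef_pos: [0.588, 0.0795, 0.2493]
eef_rot: [0.003, 1.0, -0.029, 0.001]
wrist_force: [-3.2, -15.0, 7.3]
opening: 0.263
grasp_force: 59.2
```

{"op": "send_rows", "data": {
  "commands": [
    [[0,-0.03,0,0,0,0],[0,-0.03,0,0,0,0],[0,0,0,0,0,0]]
  ]
}}

```text
time_s: 27.62
eef_pos: [0.5881, 0.08, 0.2493]
eef_rot: [0.004, 1.0, -0.029, 0.0]
wrist_force: [-5.3, -20.8, 8.5]
opening: 0.267
grasp_force: 59.7
```

{"op": "send_rows", "data": {
  "commands": [
    [[0,0,0,0,0,0],[0,0,0,0,0,0],[0,0,0,0,0,0],[0,0,0,0,0,0],[0,0,-0.3,0,0,0],[0,0,-0.7,0,0,0],[0,0,-0.8,0,0,0],[0,0,-0.8,0,0,0]]
  ],
  "jaw": 0.65
}}

```text
time_s: 28.28
eef_pos: [0.5872, 0.0843, 0.3268]
eef_rot: [-0.0, 1.0, -0.028, -0.001]
wrist_force: [0.7, 0.7, 1.2]
opening: 0.652
grasp_force: 0.0
```

{"op": "send_rows", "data": {
  "commands": [
    [[0,0.3,-0.8,0,0,0],[0,0.8,-0.4,0,0,0],[0,0.9,0,0,0,0],[0,0.9,0,0,0,0],[0,0.9,0,0,0,0],[0,0.9,0,0,0,0],[0,0.6,0,0,0,0],[0,0,0,0,0,0]]
  ]
}}

```text
time_s: 28.95
eef_pos: [0.5783, -0.0777, 0.3626]
eef_rot: [0.001, 1.0, -0.03, 0.0]
wrist_force: [-0.0, -0.0, 0.2]
opening: 0.652
grasp_force: 0.0
```

```bash
python3 - <<'E'
from bench import imaging
from h import *
t=imaging.camera('top');s=imaging.camera('side')
for p in (t,s):
    P,C=cloud(p)
    print('tall top',rect(box(P,[.5,.13,.12],[.68,.25,.14])))
    print('short top',rect(box(P,[.5,.1,.099],[.68,.177,.112])))
    print('post',rect(box(P,[.53,.03,.104],[.63,.12,.12])))
    print('plate',rect(box(P,[.5,.11,.05],[.68,.16,.064])))
a=s['image'][170:320,150:330]; b=t['image'][130:280,160:340]
cv2.imwrite('pics/both7.png',cv2.resize(np.hstack([a,b]),(800,333),interpolation=cv2.INTER_CUBIC))
E
```

```text
tall top n=266 c=[593.1 182. ] long,short=[79.1 20.9] long-axis deg=-3.5 med=[592.5 181.2 131. ]
short top n=349 c=[591.9 158.2] long,short=[80.5 29.6] long-axis deg=-3.5 med=[590.9 157.8 106.5]
post n=62 c=[586.5  76.6] long,short=[22.4 20.7] long-axis deg=46.2 med=[586.4  76.6 111.3]
plate n=167 c=[589.5 138.1] long,short=[87.2 23.2] long-axis deg=-12.2 med=[587.8 138.7  57.6]
tall top n=351 c=[595.  186.9] long,short=[80.5 23.6] long-axis deg=-3.9 med=[591.3 189.6 129.5]
short top n=162 c=[591.7 154.1] long,short=[84.5 24.5] long-axis deg=-15.1 med=[575.1 155.3 104.8]
post n=70 c=[587.7  82.7] long,short=[22.3 21.3] long-axis deg=57.9 med=[587.5  83.4 109.7]
plate n=46 c=[552.6 147.2] long,short=[21.3 13.9] long-axis deg=-68.5 med=[553.5 147.   55.6]
```

View pics/both7.png

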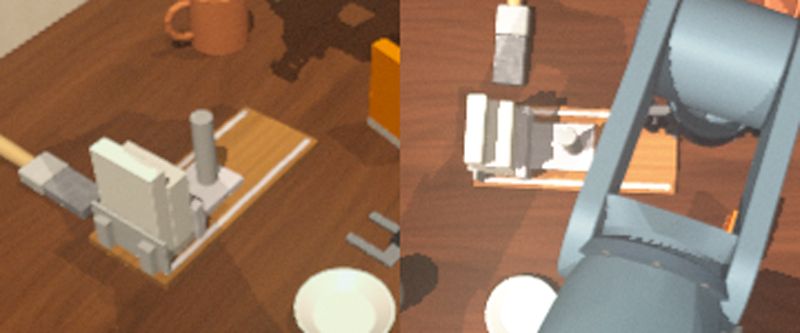

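Wall, tall tile, short tile and stop are in contact: tile centres are 23.8 mm apart (24 expected) and the short tile is 81.6 mm from the post (81 expected). Both tiles stand upright and the gripper is clear.

```bash
python3 -c "
from bench import ctrl
print(ctrl.hand_in())"
```

```text
the job is handed in; nothing more can be done
None
```

Both white tiles stand upright in the rack, snug between the wall and the stop by camera measurement. The gripper is clear and the job is handed in at about 29 s; the hand-in returned no verdict.

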